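Find the iron block plane by its weight and present it

ROBOT

A 7-joint arm with a two-finger parallel gripper is mounted at the origin on a cart in front of the work surface, level with it; the furniture and walls round the work are solid. World frame = base frame: x ahead of the robot, y to its left, z up, the work surface at z = 0. Lengths are in m, angles in rad, forces in N, time in s.
With the tool pointing down it reaches from about 0.4 to 0.875 m from the base axis. Payload 4.4 kg.
Tool frame: the origin (TCP) lies between the finger pads; the fingertips stand 11 mm ahead of it and the grasp point (between the pads) lies 8 mm behind it (bot.tip_reach is the distance from the TCP to the fingertips, in m); z points along the fingers, y is the line along which they close (so a half turn about z gives the same grasp; the last joint's range is limited). The gripper opens to 85 mm and grips with 20 to 120 N. Pads are 22 mm wide; open, the fingers measure 114 mm over their backs; the gripper's body (76 mm by 85 mm) begins 54 mm behind the grasp point. The pads swing forward as they close: fully open they stand 13 mm farther back than shut.
Start: joints at [1.041, 0.628, 0.038, 1.517, -0.027, 0.996, -0.02], TCP at [0.291, -0.581, 0.242] pointing down, gripper open.
Joint ranges: [-3.06, 3.06], [-0.37, 2.12], [-1.25, 1.32], [0.18, 2.47], [-1.1, 4.24], [0.23, 1.98], [-2.94, 2.94]. Speed limits (rad/s): [2.57, 2.57, 3.14, 3.14, 3.14, 3.14, 3.14].

INTERFACE

Orientations are given as a unit quaternion [w, x, y, z].
In Python, from station import status, read_camera, calibration, bot, masks_of, pinpoint gives the robot as it stands.
- The arm moves only by the tool move_arm, never from a script. Its argument "deltas" is a list of rows, each a list of 2 entries, a list of its own where there are three numbers: the shift along the tool's x, y, z in units of 6 cm (1.0 is 6 cm), then the turn, a rotation vector about the tool's x, y, z in units of 4 degrees (1.0 is 4 degrees). A call has 1 to 5 rows; each row shifts and turns the commanded pose from where the row before left it, along the tool's axes as they then stand; what a row does not reach is not made up. A row lasts 1/8 s, in which the tool goes at most 62.5 mm and 10.7 degrees, less where a joint would pass 70% of its speed; a pose out of reach is approached as far as the arm can. A call with a number of a shift or a turn outside -1 to 1 is refused whole. A call with a gripper value outside its range is refused whole. "fingers" is the opening, from -1 (shut) to 1 (fully open), so that 0 is half open, set as the call begins (left out, the last holds). The fingers move at their own pace and stop on an object; "newtons" is the grip in N (left out, the last holds). Time passes only in rows, so rows that do not move let the fingers close. It gives the time, the measured TCP pose, the force, the opening and the grip force at its end, in the units of the state.
- status.sense(): the state, without advancing time (a new reading comes with each control period).
- read_camera(name): name is "scene" or "top"; returns the picture (400x640x3 uint8, red, green, blue); there is no depth.
- calibration(name): a dict with "fx", "fy", "cx", "cy" (pixels), "world_to_cam" (4x4, takes a point from world to camera coordinates). Camera axes: x right, y down, z forward; pixel columns grow to the right and rows downward; lengths in m; the calibration is good to about 2 mm. A picture is of the moment at which its call begins. calibration takes no time and is no camera call.
- bot.finish_job(): hands the job in; it is judged then, once.
Trained networks look in the newest picture that a camera, given by its name, has taken for a name from the list of things; names that differ only in an ending like _2 or _b are one class to them, and where a whole thing is asked for, a point or a joint stands for the part that bears it (a point fixed in the world has none). Each returns a list of dicts, best first, with "score" (0 to 1); they miss things now and then, are a little off and sometimes report something else, mostly with a low value. They report only what shows in the picture. A call takes as long as a camera call. They do not tell look-alikes from the thing itself.
- masks_of(target, camera): "mask" (400x640 bool, what is visible of it) and "bbox" ([left, top, right, bottom] in pixels, round what is visible of it).
- pinpoint(target, camera): "location" ([row, column] in pixels: a listed point, or the origin of a listed thing).
The state is a dict: "time": time; "joints": joint angles; "joint_velocities": joint speeds; "effort": joint torques, N m; "ee_pos": TCP position; "tool_rot": TCP orientation; "wrist_force": force on the tool from outside, world axes, zero at the start; "wrist_torque": the same for the moment, N m; "width": opening from 0.0 (shut) to 1.0 (fully open); "grip_force": force on a finger pad.
Only numpy, scipy, OpenCV 4.12 (cv2) and the standard library are available. Lean on these libraries where they do the work, as an engineer would, in place of code of your own. Each camera call takes 0.05 s, during which the arm holds its last target. There are 200 camera calls.

TASK

One of the two look-alike block planes in the wooden rack is cast iron, the other light alloy. First take the yellow bottle from between them and stand it upright on the bare worktop; then heft the planes one after the other, lifting the left-hand one (left as the robot sees it) clear of its bay and setting it back before lifting the right-hand one. Finish holding the heavier plane in the gripper, still, about level and in the clear about 10 cm above the middle of the black rubber pad, with the lighter one seated back in the rack and everything else left where it was.

Things in the scene. Friction and masses are not known exactly. Their poses are not given: they have to be found in the camera images.
- rack: fixed two-bay wooden plane rack, 198 (x) by 194 mm (y); origin at its underside's centre, x away from the robot, y left, turned up to 0.35 rad. Bay centres at y = +55 mm (left) and -55 mm (right); each bay is 168 (x) by 56 mm (y), its cork floor 6 mm above the worktop, lips all round 12 mm above the worktop. Between the bays a flat strip 54 mm wide, 12 mm high. Planes lie along the rack's x.
- plane_a: block plane, grey body, 155 x 42 x 60 mm; looks like the other, but one is iron, one alloy: each 0.2 to 0.8 kg, at least 0.17 kg apart, in either bay. Origin at the sole's (underside's) centre, z up, y along its length, +y the high end. Cheeks 42 mm apart, 11 to 33 mm above the sole, y = -50 to +60 mm: grip across them at y = 0 to 10, 25 to 30 mm up. Above them 32 mm wide or less, 60 mm high at y = 0 to 60.
- plane_b: block plane, grey body, 155 x 42 x 60 mm; looks like the other, but one is iron, one alloy: each 0.2 to 0.8 kg, at least 0.17 kg apart, in either bay. Origin at the sole's (underside's) centre, z up, y along its length, +y the high end. Cheeks 42 mm apart, 11 to 33 mm above the sole, y = -50 to +60 mm: grip across them at y = 0 to 10, 25 to 30 mm up. Above them 32 mm wide or less, 60 mm high at y = 0 to 60.
- bottle: closed yellow bottle with black cap, 54 mm in diameter, 124 mm high, 0.18 kg; origin at the centre of its underside, z up. It stands on the rack's middle strip, about 7 mm from each plane, so that no finger fits between; it can be gripped round the yellow body between 70 and 82 mm above its foot, or by the black cap at its top.
- pad: fixed black rubber pad, 150 x 150 x 8 mm, on the worktop to the left of the rack; origin at the centre of its underside. A fixed guitar neck, up to 100 mm high, lies between it and the robot (x below 0.48 m, from y = -0.18 m to the left); the worktop left of the pad, round x = 0.53 m and y = 0.27 m, is free
- sanding_block: bystander: brown sanding block 67 x 112 x 30 mm, at the back left; origin under its centre; leave alone
- tuner_tin: bystander: round tin with blue lid, 72 mm in diameter, 28 mm high, at the left; origin under its centre; leave alone
- blank: bystander: black wooden bridge blank 30 x 160 x 10 mm, behind the rack; origin under its centre; leave alone
Not all that is in view belongs to the job. Of the things like the bottle, leave any that is blue or pink; of the rest the smaller one is meant.

How it is judged:
By the outcome, as a careful person would: the job done as asked, in the order asked, and still so for the second after the job is handed in, while the arm keeps its last pose, push and grip.
It also fails if it takes over 72 s, if anything falls off the work surface, if the arm or the gripper's body presses on something with over 40 N, if the wrist force passes 120 N, or if a joint passes its speed limit or range.

## Working session

There is one attempt and no reset: what is moved stays moved. The work goes in short steps, Python scripts to look and compute and a tool call to move; the robot and the scene stay as the last step left them, time stands still between calls to the robot, and variables do not carry over. Pictures are saved under pics/ and viewed, at most 10 in all, crops included, and the job is handed in when it is done.

Besides the shell and the picture viewer there is one more tool, called by a JSON object that holds its "name" and its "arguments". move_arm: Moves the arm, as the interface text tells. Its arguments: {"type":"object","properties":{"deltas":{"type":"array","items":{"type":"array"}},"fingers":{"type":"number"},"newtons":{"type":"number"}},"required":["deltas"]}

```bash
ls; mkdir -p pics; cat > h.py <<'E'
import numpy as np, cv2
from station import status, read_camera, calibration, bot, masks_of, pinpoint
def ray(cam,row,col):
    c=calibration(cam);T=np.array(c["world_to_cam"]);R=T[:3,:3];o=-R.T@T[:3,3]
    d=R.T@np.array([(col-c["cx"])/c["fx"],(row-c["cy"])/c["fy"],1]);return o,d
def onz(cam,row,col,z):
    o,d=ray(cam,row,col);return o+d*(z-o[2])/d[2]
def proj(cam,p):
    c=calibration(cam);T=np.array(c["world_to_cam"]);q=T[:3,:3]@np.array(p)+T[:3,3]
    return [c["fy"]*q[1]/q[2]+c["cy"],c["fx"]*q[0]/q[2]+c["cx"]]
E
python3 - <<'E'
from h import *
np.set_printoptions(precision=3,suppress=True)
a=read_camera("scene");b=read_camera("top")
cv2.imwrite("pics/s0.png",a[:,:,::-1]);cv2.imwrite("pics/t0.png",b[:,:,::-1])
for t in ["rack","plane_a","bottle","pad"]:
  for cam in ["scene","top"]:
    for r in pinpoint(t,cam)[:4]:
      print(t,cam,round(r["score"],2),np.round(r["location"],1),onz(cam,*r["location"],{"rack":0,"plane_a":.006,"bottle":.012,"pad":0}[t]))
print(status.sense())
for cam in ["scene","top"]: print(cam, ray(cam,200,320))
E
```

```text
pics
rack scene 0.68 [198.5 363.6] [ 0.582 -0.324  0.   ]
rack top 0.64 [197.5 377.3] [ 0.57  -0.323  0.   ]
plane_a scene 0.83 [200.7 360.1] [ 0.568 -0.292  0.006]
plane_a scene 0.62 [195.7 369.1] [ 0.578 -0.349  0.006]
plane_a top 0.98 [189.1 392. ] [ 0.597 -0.372  0.006]
plane_a top 0.84 [201.6 358.5] [ 0.556 -0.26   0.006]
bottle scene 0.84 [222.4 403. ] [ 0.345 -0.286  0.012]
bottle scene 0.83 [181.7 387.4] [ 0.615 -0.491  0.012]
bottle scene 0.78 [197.9 370.1] [ 0.553 -0.33   0.012]
bottle top 0.86 [268.1 414.6] [ 0.336 -0.432  0.012]
bottle top 0.81 [174.7 435.3] [ 0.644 -0.518  0.012]
bottle top 0.8 [265.5 377. ] [ 0.345 -0.312  0.012]
bottle top 0.71 [200.4 378.8] [ 0.558 -0.326  0.012]
pad scene 0.93 [224.6 293.1] [0.587 0.013 0.   ]
pad scene 0.28 [193.6 369.2] [ 0.599 -0.371  0.   ]
pad top 0.6 [197.4 273.6] [0.573 0.021 0.   ]
{'time': 0.5, 'joints': array([ 1.041,  0.628,  0.039,  1.517, -0.027,  0.996, -0.02 ]), 'joint_velocities': array([ 0.001, -0.001, -0.001, -0.001,  0.001,  0.001,  0.001]), 'effort': array([ -0.001, -56.281,   1.224, -19.361,   0.011,   0.003,   0.   ]), 'ee_pos': array([ 0.291, -0.581,  0.242]), 'tool_rot': array([-0.   ,  0.973,  0.23 ,  0.   ]), 'wrist_force': array([ 0.286, -0.106, -0.322]), 'wrist_torque': array([ 0.006, -0.006, -0.057]), 'grip_force': 0.0, 'width': 0.9993893871795692}
scene (array([-0.615,  0.888,  0.853]), array([ 0.686, -0.569, -0.453]))
top (array([ 0.234, -0.095,  1.561]), array([ 0.206, -0.024, -0.978]))
```

```bash
python3 - <<'E'
import cv2
a=cv2.imread("pics/s0.png");b=cv2.imread("pics/t0.png")
cv2.imwrite("pics/s0b.png",cv2.resize(a,(800,500)))
cv2.imwrite("pics/t0c.png",cv2.resize(b[130:310,220:460],(800,600),interpolation=cv2.INTER_CUBIC))
E
```

```text
(no output)
```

View pics/s0b.png

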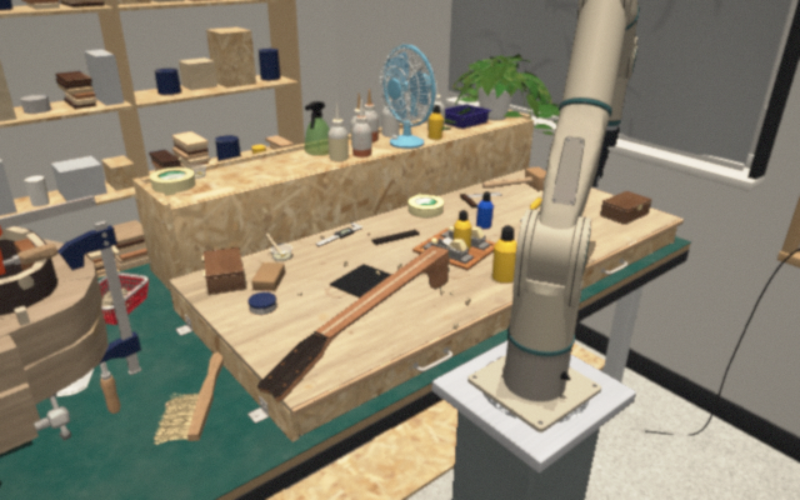

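View pics/t0c.png

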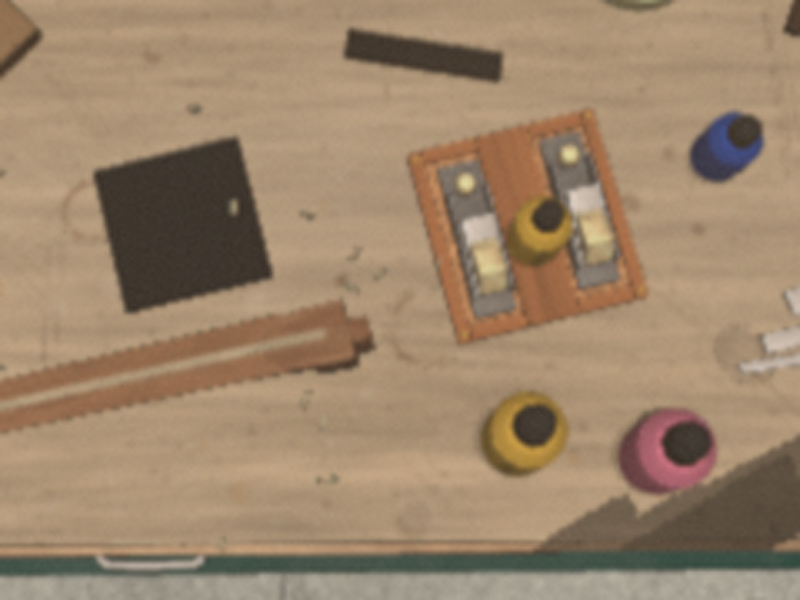

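The small yellow bottle stands on the rack at top px (row 199, col 382). The larger yellow one is at about (259, 378), pink at (265, 420) and blue at (174, 437). The small yellow one is meant: it is neither blue nor pink, it is the smaller of the two yellow ones, and it stands between the planes. The t0c crop, already enlarged, confirms this.

```bash
python3 - <<'E'
from h import *
np.set_printoptions(precision=4,suppress=True)
def crop(x,y): return 130+(y+.5)/3.3333-.5, 220+(x+.5)/3.3333-.5
cs=np.array([onz("top",*crop(*p),.012) for p in [(411,155),(592,111),(647,296),(462,343)]])
print(cs,cs.mean(0)); e=[np.linalg.norm(cs[i]-cs[(i+1)%4]) for i in range(4)];print(e)
print("yaws",[np.arctan2(*(cs[a]-cs[b])[1::-1]) for a,b in [(0,3),(1,2)]],[np.arctan2(*(cs[a]-cs[b])[1::-1])-np.pi/2 for a,b in [(0,1),(3,2)]])
b=read_camera("top");read_camera("scene")
for t,z in [("rack",.012),("plane_a",.03),("pad",.008),("bottle",0)]:
  for r in masks_of(t,"top")[:4]:
    m=r["mask"].astype(np.uint8)
    ctr,sz,ang=cv2.minAreaRect(cv2.findNonZero(m)); bx=cv2.boxPoints((ctr,sz,ang))
    w=np.array([onz("top",p[1],p[0],z)[:2] for p in bx])
    print(t,round(r["score"],2),m.sum(),np.round(ctr,1),w.mean(0),[np.linalg.norm(w[0]-w[1]),np.linalg.norm(w[1]-w[2])],np.arctan2(*(w[1]-w[0])[::-1]),np.arctan2(*(w[2]-w[1])[::-1]))
# cap of small bottle
s=b[180:215,365:400].astype(int); k=(s.max(2)<75)
n,l,st,c=cv2.connectedComponentsWithStats(k.astype(np.uint8))
for i in range(1,n): 
  if st[i,4]>15: print("dark",st[i],onz("top",c[i][1]+180,c[i][0]+365,.124+.012))
for r in masks_of("bottle","scene"):
  print("scene",r["score"],r["bbox"])
print("tool yaw", 2*np.arctan2(.23,.973))
E
```

```text
[[ 0.6413 -0.2098  0.012 ]
 [ 0.6857 -0.3926  0.012 ]
 [ 0.497  -0.4378  0.012 ]
 [ 0.452  -0.2552  0.012 ]] [ 0.569  -0.3239  0.012 ]
[np.float64(0.18814495147039498), np.float64(0.19401071402628586), np.float64(0.1880469360869859), np.float64(0.19470546239271805)]
yaws [np.float64(0.23577544494063685), np.float64(0.23525477327443003)] [np.float64(0.2382449958822057), np.float64(0.24194100713524147)]
plane_a 0.86 613 [362.9 201.1] [ 0.5529 -0.2713] [np.float64(0.04574664861692093), np.float64(0.1546186413052543)] -1.3265720367129863 -2.9340958221170497
plane_a 0.68 387 [188.  177.5] [0.6356 0.3006] [np.float64(0.06685688712437388), np.float64(0.07538632659592617)] -0.7437484758232646 -2.355592442026456
plane_a 0.55 598 [394.5 191.6] [ 0.5841 -0.3756] [np.float64(0.04911875943860053), np.float64(0.15586894452359792)] -1.2926264464290462 -2.9155047295181067
pad 0.76 1998 [274.3 196.8] [0.5744 0.0183] [np.float64(0.15335358610466737), np.float64(0.15035779206755964)] -1.3302692328135675 -2.910588187845974
bottle 0.8 273 [381.9 198.7] [ 0.5664 -0.3383] [np.float64(0.06900720125338977), np.float64(0.05173588310386844)] -0.4844979119409758 -2.0591717006865093
bottle 0.76 542 [376.8 259.8] [ 0.365  -0.3137] [np.float64(0.08818957410266426), np.float64(0.07439833860810295)] -0.806269990898773 -2.380135724452392
bottle 0.55 602 [420.  264.9] [ 0.3476 -0.4524] [np.float64(0.09767771765955145), np.float64(0.07709256679754353)] -1.2617346683337116 -2.8757233245860325
bottle 0.53 295 [438.2 173.2] [ 0.6524 -0.5311] [np.float64(0.07979694829397503), np.float64(0.04952009021233861)] -0.802108061956173 -2.414092351246096
dark [15 11  8  8 48] [ 0.5503 -0.3229  0.136 ]
scene 0.9 [394.8, 178.8, 412.2, 226.6]
scene 0.81 [382.0, 154.5, 392.8, 181.4]
scene 0.76 [362.5, 168.6, 377.1, 202.0]
tool yaw 0.46424307124808667
```

{"name": "move_arm", "arguments": {"deltas": [[[0, 0, -0.3], [0, 0, 0.81]], [[0, 0, -0.3], [0, 0, 0.81]], [[0, 0, 0], [0, 0, 0.82]], [[0, 0, 0], [0, 0, 0.81]], [[0, 0, 0], [0, 0, 0]]], "fingers": 1, "newtons": 40}}

```text
time: 1.48
ee_pos: [0.2908, -0.5813, 0.2783]
tool_rot: [-0.0, 0.993, 0.118, -0.0]
wrist_force: [-1.0, -0.9, 0.1]
width: 0.994
grip_force: 0.0
```

```bash
cat >> h.py <<'E'
np.set_printoptions(precision=4,suppress=True)
from scipy.spatial.transform import Rotation as Ro
def go(*p,yaw=0.237):
    s=status.sense();q=s["tool_rot"];R=Ro.from_quat([q[1],q[2],q[3],q[0]])
    t=Ro.from_euler("z",yaw)*Ro.from_quat([1,0,0,0])
    print("t",s["time"],"pos",s["ee_pos"],"F",s["wrist_force"],"w",s["width"],"g",s["grip_force"])
    print("shift units",R.inv().apply(np.array(p)-s["ee_pos"])/.06,"turn units",np.degrees((R.inv()*t).as_rotvec())/4,"j",s["joints"])
E
python3 - <<'E'
from h import *
go(.554,-.325,.2)
for t in ["tuner_tin","sanding_block"]:
  for r in pinpoint(t,"top")[:2]: print(t,r["score"],onz("top",*r["location"],0))
E
```

```text
t 1.475 pos [ 0.2908 -0.5813  0.2783] F [-0.972  -0.8732  0.1259] w 0.9942888556180552 g 0.0
shift units [ 5.2683 -3.1187  1.3049] turn units [-0.0006  0.0015  0.0077] j [ 1.0033  0.5971  0.1032  1.4744 -0.0659  1.0736 -0.213 ]
tuner_tin 0.66 [0.6375 0.3167 0.    ]
```

{"name": "move_arm", "arguments": {"deltas": [[[0.9, -0.52, 0], [0, 0, 0]], [[0.9, -0.52, 0], [0, 0, 0]], [[0.9, -0.52, 0], [0, 0, 0]], [[0.9, -0.52, 0], [0, 0, 0]], [[0.9, -0.52, 0], [0, 0, 0]]]}}

```text
time: 2.2
ee_pos: [0.518, -0.365, 0.2785]
tool_rot: [0.0, 0.993, 0.119, 0.0]
wrist_force: [1.2, 0.0, 0.1]
width: 1.002
grip_force: 0.0
```

{"name": "move_arm", "arguments": {"deltas": [[[0.4, -0.26, 0], [0, 0, 0]], [[0.37, -0.26, 0], [0, 0, 0]], [[0, 0, 0.6], [0, 0, 0]], [[0, 0, 0.6], [0, 0, 0]], [[0, 0, 0], [0, 0, 0]]]}}

```text
time: 2.82
ee_pos: [0.5524, -0.324, 0.2036]
tool_rot: [-0.002, 0.993, 0.119, -0.003]
wrist_force: [-0.3, 0.4, 0.1]
width: 1.001
grip_force: 0.0
```

```bash
python3 - <<'E'
from h import *
go(.554,-.325,.082)
print("tin scene guess",onz("scene",241,210,.02),"block",onz("scene",219,215,.0))
b=read_camera("top")
cv2.imwrite("pics/t1.png",cv2.resize(b[130:250,310:450],(700,600),interpolation=cv2.INTER_CUBIC)[:,:,::-1])
for r in pinpoint("bottle","top")[:5]: print(r["score"],r["location"],onz("top",*r["location"],.012))
E
```

```text
t 2.825 pos [ 0.5524 -0.324   0.2036] F [-0.2699  0.4432  0.1018] w 1.0013572943354219 g 0.0
shift units [0.0306 0.0311 2.0272] turn units [-0.0623  0.0658  0.0081] j [ 0.4388  0.659   0.0807  1.5815 -0.0627  0.9099 -0.7918]
tin scene guess [0.6395 0.3068 0.02  ] block [0.7921 0.2079 0.    ]
0.65 [261.6, 372.1] [ 0.358  -0.2969  0.012 ]
0.64 [178.7, 433.3] [ 0.6304 -0.51    0.012 ]
0.56 [268.8, 416.7] [ 0.3341 -0.4385  0.012 ]
0.31 [178.0, 190.1] [0.6384 0.2981 0.012 ]
```

View pics/t1.png

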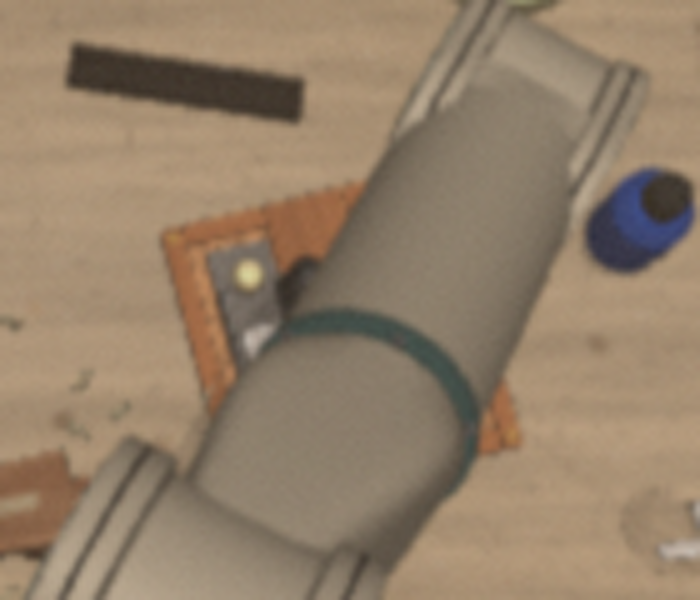

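{"name": "move_arm", "arguments": {"deltas": [[[0.03, 0.03, 0.7], [0, 0, 0]], [[0, 0, 0.7], [0, 0, 0]], [[0, 0, 0.42], [0, 0, 0]], [[0, 0, 0.2], [0, 0, 0]], [[0, 0, 0], [0, 0, 0]]]}}

```text
time: 3.55
ee_pos: [0.557, -0.3269, 0.0859]
tool_rot: [0.0, 0.993, 0.118, 0.0]
wrist_force: [0.3, -0.1, -0.1]
width: 1.001
grip_force: 0.0
```

{"name": "move_arm", "arguments": {"deltas": [[[0, 0, 0], [0, 0, 0]], [[0, 0, 0], [0, 0, 0]], [[0, 0, 0], [0, 0, 0]], [[0, 0, 0], [0, 0, 0]]], "fingers": -0.2, "newtons": 30}}

```text
time: 4.05
ee_pos: [0.5573, -0.3268, 0.0869]
tool_rot: [0.001, 0.993, 0.118, 0.001]
wrist_force: [-1.2, 1.0, 6.1]
width: 0.605
grip_force: 30.8
```

{"name": "move_arm", "arguments": {"deltas": [[[0, 0, 0], [0, 0, 0]], [[0, 0, 0], [0, 0, 0]], [[0, 0, 0.09], [0, 0, 0]], [[0, 0, 0], [0, 0, 0]]], "fingers": 0.8}}

```text
time: 4.55
ee_pos: [0.5559, -0.3262, 0.0789]
tool_rot: [-0.0, 0.993, 0.118, -0.001]
wrist_force: [-0.6, 0.8, 0.5]
width: 0.895
grip_force: 0.0
```

{"name": "move_arm", "arguments": {"deltas": [[[0, 0, 0], [0, 0, 0]], [[0, 0, 0], [0, 0, 0]], [[0, 0, 0], [0, 0, 0]], [[0, 0, 0], [0, 0, 0]]], "fingers": -0.2, "newtons": 30}}

```text
time: 5.05
ee_pos: [0.5566, -0.3266, 0.0799]
tool_rot: [0.0, 0.993, 0.118, 0.0]
wrist_force: [-0.5, -0.9, 1.8]
width: 0.613
grip_force: 31.9
```

{"name": "move_arm", "arguments": {"deltas": [[[0, 0, -0.3], [0, 0, 0]], [[0, 0, -0.6], [0, 0, 0]], [[0, 0, -0.8], [0, 0, 0]], [[0, 0, -0.8], [0, 0, 0]], [[0, 0, -0.2], [0, 0, 0]]]}}

```text
time: 5.68
ee_pos: [0.558, -0.3275, 0.2463]
tool_rot: [0.002, 0.993, 0.118, 0.003]
wrist_force: [-0.1, -0.2, -1.0]
width: 0.612
grip_force: 32.1
```

```bash
python3 - <<'E'
from h import *
go(.53,.25,.24)
E
```

```text
t 5.675 pos [ 0.558  -0.3275  0.2463] F [-0.1047 -0.2446 -0.9604] w 0.6124201537630469 g 32.10129108047113
shift units [ 1.8044 -9.4666  0.0688] turn units [ 0.0692 -0.0755 -0.0032] j [ 0.436   0.6176  0.0868  1.5303 -0.0602  0.9892 -0.7945]
```

{"name": "move_arm", "arguments": {"deltas": [[[0.05, -0.3, 0], [0, 0, 0]], [[0.12, -0.6, 0], [0, 0, 0]], [[0.16, -0.85, 0], [0, 0, 0]], [[0.16, -0.85, 0], [0, 0, 0]], [[0.16, -0.85, 0], [0, 0, 0]]]}}

```text
time: 6.3
ee_pos: [0.5436, -0.1125, 0.2395]
tool_rot: [-0.001, 0.993, 0.119, -0.002]
wrist_force: [0.2, -0.1, -2.3]
width: 0.61
grip_force: 32.1
```

{"name": "move_arm", "arguments": {"deltas": [[[0.16, -0.85, 0], [0, 0, 0]], [[0.16, -0.85, 0], [0, 0, 0]], [[0.16, -0.85, 0], [0, 0, 0]], [[0.16, -0.85, 0], [0, 0, 0]], [[0.16, -0.85, 0], [0, 0, 0]]]}}

```text
time: 6.92
ee_pos: [0.5297, 0.1455, 0.2397]
tool_rot: [0.0, 0.993, 0.119, -0.002]
wrist_force: [0.8, 0.9, -2.3]
width: 0.612
grip_force: 32.1
```

{"name": "move_arm", "arguments": {"deltas": [[[0.16, -0.85, 0], [0, 0, 0]], [[0.14, -0.6, 0], [0, 0, 0]], [[0.05, -0.25, 0], [0, 0, 0]], [[0, 0, 0], [0, 0, 0]], [[0, 0, 0], [0, 0, 0]]]}}

```text
time: 7.55
ee_pos: [0.5289, 0.2446, 0.2412]
tool_rot: [0.001, 0.993, 0.117, -0.001]
wrist_force: [0.8, -0.2, -1.1]
width: 0.613
grip_force: 32.1
```

```bash
python3 - <<'E'
from h import *
go(.53,.25,.068)
E
```

```text
t 7.55 pos [0.5289 0.2446 0.2412] F [ 0.8108 -0.2146 -1.0514] w 0.61296617281864 g 32.12064226157963
shift units [ 0.0422 -0.0883  2.8868] turn units [ 0.0263  0.0212 -0.0386] j [-0.5269  0.5331  0.069   1.7121 -0.0429  0.8997 -1.7772]
```

{"name": "move_arm", "arguments": {"deltas": [[[0, 0, 0.6], [0, 0, 0]], [[0, 0, 0.9], [0, 0, 0]], [[0, 0, 0.9], [0, 0, 0]], [[0, 0, 0.35], [0, 0, 0]], [[0, 0, 0], [0, 0, 0]]]}}

```text
time: 8.18
ee_pos: [0.5283, 0.2443, 0.0752]
tool_rot: [0.001, 0.993, 0.117, -0.002]
wrist_force: [-1.2, 0.1, -1.2]
width: 0.613
grip_force: 32.5
```

{"name": "move_arm", "arguments": {"deltas": [[[0, 0, 0.08], [0, 0, 0]], [[0, 0, 0.04], [0, 0, 0]], [[0, 0, 0], [0, 0, 0]]]}}

```text
time: 8.55
ee_pos: [0.5294, 0.2472, 0.0703]
tool_rot: [-0.0, 0.993, 0.118, 0.001]
wrist_force: [0.2, -0.5, -2.5]
width: 0.61
grip_force: 32.5
```

{"name": "move_arm", "arguments": {"deltas": [[[0, 0, 0.04], [0, 0, 0]], [[0, 0, 0], [0, 0, 0]]]}}

```text
time: 8.8
ee_pos: [0.5296, 0.2474, 0.0679]
tool_rot: [-0.0, 0.993, 0.118, 0.001]
wrist_force: [0.3, 0.6, 3.8]
width: 0.611
grip_force: 33.0
```

{"name": "move_arm", "arguments": {"deltas": [[[0, 0, 0], [0, 0, 0]]]}}

```text
time: 8.93
ee_pos: [0.5296, 0.2474, 0.0679]
tool_rot: [-0.0, 0.993, 0.118, 0.001]
wrist_force: [-0.8, -0.5, 4.8]
width: 0.612
grip_force: 33.1
```

Contact (upward 4.8 N). Release, go up, and start back with a look.

{"name": "move_arm", "arguments": {"deltas": [[[0, 0, 0], [0, 0, 0]], [[0, 0, 0], [0, 0, 0]], [[0, 0, 0], [0, 0, 0]], [[0, 0, 0], [0, 0, 0]]], "fingers": 1}}

```text
time: 9.43
ee_pos: [0.529, 0.2471, 0.067]
tool_rot: [0.0, 0.993, 0.118, -0.0]
wrist_force: [0.7, 0.1, -0.2]
width: 1.0
grip_force: 0.0
```

{"name": "move_arm", "arguments": {"deltas": [[[0, 0, -0.3], [0, 0, 0]], [[0, 0, -0.7], [0, 0, 0]], [[0, 0, -0.9], [0, 0, 0]], [[0, 0, -0.9], [0, 0, 0]], [[0, 0, 0], [0, 0, 0]]]}}

```text
time: 10.05
ee_pos: [0.5319, 0.2483, 0.2411]
tool_rot: [-0.002, 0.993, 0.118, 0.005]
wrist_force: [0.1, -0.1, -0.7]
width: 1.0
grip_force: 0.0
```

```bash
python3 - <<'E'
from h import *
go(.556,-.2705,.2)
b=read_camera("top")
cv2.imwrite("pics/t2.png",cv2.resize(b[130:280,150:430],(800,429),interpolation=cv2.INTER_CUBIC)[:,:,::-1])
cv2.imwrite("pics/t2r.png",cv2.resize(b[150:240,330:420],(600,600),interpolation=cv2.INTER_CUBIC)[:,:,::-1])
for r in masks_of("plane_a","top")[:3]:
    m=r["mask"].astype(np.uint8);ctr,sz,ang=cv2.minAreaRect(cv2.findNonZero(m));print(r["score"],ctr,sz,ang,onz("top",ctr[1],ctr[0],.03))
for r in pinpoint("plane_a","top")[:3]:print(r["score"],r["location"],onz("top",*r["location"],.006))
for r in pinpoint("bottle","top")[:5]: print("bot",r["score"],r["location"],onz("top",*r["location"],0))
E
```

```text
t 10.05 pos [0.5319 0.2483 0.2411] F [ 0.1121 -0.0869 -0.7225] w 0.9999310985308262 g 0.0
shift units [-1.6441  8.5021  0.6455] turn units [-0.0373 -0.1543 -0.0053] j [-0.5293  0.5331  0.0688  1.7125 -0.0451  0.8864 -1.776 ]
0.98 (363.4822998046875, 201.26548767089844) (46.8663330078125, 14.26183795928955) 75.3791275024414 [ 0.5517 -0.2733  0.03  ]
0.6 (394.1611328125, 192.12844848632812) (46.44019317626953, 15.01020336151123) 72.25532531738281 [ 0.5815 -0.3745  0.03  ]
0.55 (202.75003051757812, 208.75003051757812) (21.92030906677246, 16.970561981201172) 45.0 [0.5306 0.2479 0.03  ]
0.61 [202.0, 356.8] [ 0.5544 -0.254   0.006 ]
0.6 [192.2, 395.3] [ 0.5867 -0.3826  0.006 ]
bot 0.81 [266.3, 373.3] [ 0.3439 -0.3018  0.    ]
bot 0.62 [178.2, 433.5] [ 0.6352 -0.514   0.    ]
bot 0.56 [268.3, 415.9] [ 0.3365 -0.4387  0.    ]
```

View pics/t2r.png

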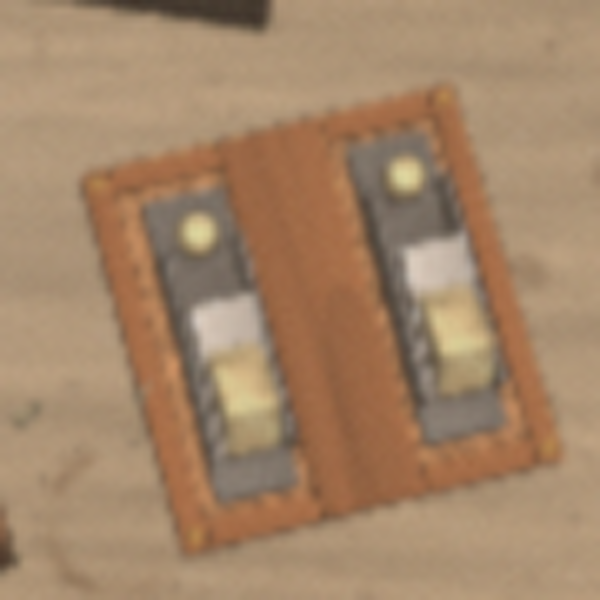

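View pics/t2.png

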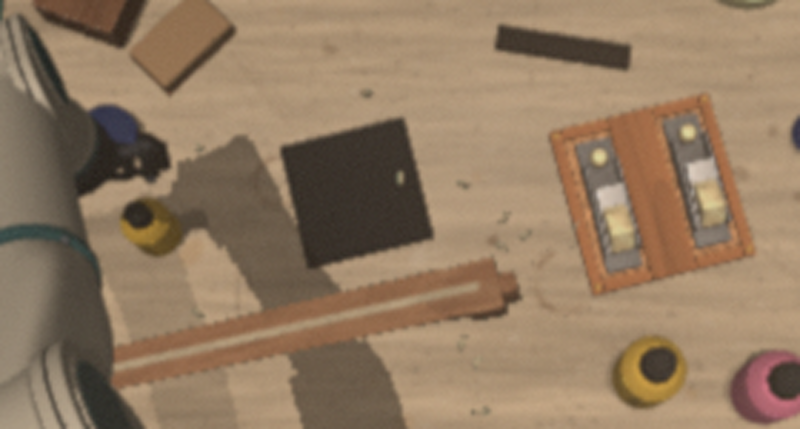

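The bottle stands upright at about (0.53, 0.25), seen at crop (150, 225). Both planes are still in the rack, with their wooden lever ends towards the robot. Going to the left plane.

{"name": "move_arm", "arguments": {"deltas": [[[-0.08, 0.4, 0], [0, 0, 0]], [[-0.17, 0.8, 0], [0, 0, 0]], [[-0.19, 0.9, 0], [0, 0, 0]], [[-0.19, 0.9, 0], [0, 0, 0]], [[-0.19, 0.9, 0], [0, 0, 0]]]}}

```text
time: 10.88
ee_pos: [0.5351, 0.0064, 0.2337]
tool_rot: [-0.0, 0.993, 0.118, -0.001]
wrist_force: [-0.2, 0.2, 0.3]
width: 1.001
grip_force: 0.0
```

{"name": "move_arm", "arguments": {"deltas": [[[-0.19, 0.9, 0], [0, 0, 0]], [[-0.19, 0.9, 0], [0, 0, 0]], [[-0.19, 0.9, 0], [0, 0, 0]], [[-0.19, 0.9, 0], [0, 0, 0]], [[-0.15, 0.7, 0], [0, 0, 0]]]}}

```text
time: 11.5
ee_pos: [0.5422, -0.258, 0.2334]
tool_rot: [-0.0, 0.993, 0.117, -0.002]
wrist_force: [-0.3, 1.0, -0.5]
width: 0.999
grip_force: 0.0
```

{"name": "move_arm", "arguments": {"deltas": [[[-0.06, 0.32, 0], [0, 0, 0]], [[0, 0, 0.4], [0, 0, 0]], [[0, 0, 0.6], [0, 0, 0]], [[0, 0, 0.6], [0, 0, 0]], [[0, 0, 0], [0, 0, 0]]]}}

```text
time: 12.12
ee_pos: [0.5425, -0.2722, 0.1359]
tool_rot: [-0.003, 0.993, 0.119, -0.003]
wrist_force: [-0.8, 0.3, 1.3]
width: 1.002
grip_force: 0.0
```

```bash
python3 - <<'E'
from h import *
go(.548,-.275,.026)
E
```

```text
t 12.125 pos [ 0.5425 -0.2722  0.1359] F [-0.8013  0.3055  1.253 ] w 1.0022905869947882 g 0.0
shift units [0.0883 0.0774 1.8308] turn units [-0.0842  0.0819  0.0229] j [ 0.3776  0.7003  0.0678  1.7329 -0.068   0.7188 -0.8512]
```

{"name": "move_arm", "arguments": {"deltas": [[[0.09, 0.07, 0.6], [0, 0, 0]], [[0, 0, 0.6], [0, 0, 0]], [[0, 0, 0.35], [0, 0, 0]], [[0, 0, 0], [0, 0, 0]]]}}

```text
time: 12.62
ee_pos: [0.5507, -0.2768, 0.0458]
tool_rot: [-0.001, 0.993, 0.119, -0.001]
wrist_force: [0.1, -0.3, 0.4]
width: 1.003
grip_force: 0.0
```

```bash
python3 - <<'E'
from h import *
go(.548,-.275,.026)
E
```

```text
t 12.625 pos [ 0.5507 -0.2768  0.0458] F [ 0.1385 -0.2701  0.4008] w 1.0033819135761861 g 0.0
shift units [-0.0357 -0.0389  0.3297] turn units [-0.0249  0.0184  0.011 ] j [ 0.3878  0.84    0.0537  1.7514 -0.0771  0.5543 -0.8437]
```

{"name": "move_arm", "arguments": {"deltas": [[[-0.03, -0.04, 0.2], [0, 0, 0]], [[0, 0, 0.12], [0, 0, 0]], [[0, 0, 0], [0, 0, 0]]]}}

```text
time: 13.0
ee_pos: [0.5484, -0.2758, 0.0268]
tool_rot: [-0.0, 0.993, 0.118, -0.0]
wrist_force: [-0.5, -0.4, 0.5]
width: 1.001
grip_force: 0.0
```

{"name": "move_arm", "arguments": {"deltas": [[[0, 0, 0], [0, 0, 0]], [[0, 0, 0], [0, 0, 0]], [[0, 0, 0], [0, 0, 0]], [[0, 0, 0], [0, 0, 0]], [[0, 0, 0], [0, 0, 0]]], "fingers": -0.4, "newtons": 70}}

```text
time: 13.62
ee_pos: [0.5489, -0.2759, 0.0275]
tool_rot: [0.0, 0.993, 0.118, 0.0]
wrist_force: [-0.7, 1.5, 5.4]
width: 0.477
grip_force: 73.5
```

{"name": "move_arm", "arguments": {"deltas": [[[0, 0, -0.15], [0, 0, 0]], [[0, 0, -0.35], [0, 0, 0]], [[0, 0, -0.45], [0, 0, 0]], [[0, 0, -0.25], [0, 0, 0]], [[0, 0, 0], [0, 0, 0]]]}}

```text
time: 14.25
ee_pos: [0.5491, -0.2763, 0.0998]
tool_rot: [0.001, 0.993, 0.118, 0.001]
wrist_force: [0.5, 0.3, -2.9]
width: 0.475
grip_force: 72.6
```

{"name": "move_arm", "arguments": {"deltas": [[[0, 0, 0], [0, 0, 0]], [[0, 0, 0], [0, 0, 0]], [[0, 0, 0], [0, 0, 0]]]}}

```text
time: 14.62
ee_pos: [0.5481, -0.2757, 0.0982]
tool_rot: [-0.0, 0.993, 0.118, -0.001]
wrist_force: [0.8, -0.0, -2.6]
width: 0.479
grip_force: 72.6
```

```bash
python3 - <<'E'
from h import *
go(.5489,-.2759,.0275)
F=[]
for i in range(6):
  read_camera("scene");s=status.sense();F.append(np.r_[s["wrist_force"],s["wrist_torque"]])
print(np.mean(F,0),np.std(F,0),s["effort"])
E
```

```text
t 14.625 pos [ 0.5481 -0.2757  0.0982] F [ 0.7644 -0.0282 -2.5711] w 0.47897486828883806 g 72.57368087768555
shift units [0.0128 0.007  1.1775] turn units [-0.0115  0.0146 -0.0009] j [ 0.3815  0.7585  0.0634  1.7419 -0.0725  0.6448 -0.8483]
[ 0.0041  0.4853 -2.5172 -0.0004  0.0036 -0.0147] [0.4142 0.3797 0.4772 0.0129 0.0222 0.0286] [  0.0013 -58.5288   1.8807 -14.4316   0.0051  -0.0029   0.    ]
```

{"name": "move_arm", "arguments": {"deltas": [[[0.01, 0.01, 0.35], [0, 0, 0]], [[0, 0, 0.45], [0, 0, 0]], [[0, 0, 0.25], [0, 0, 0]], [[0, 0, 0.08], [0, 0, 0]], [[0, 0, 0], [0, 0, 0]]]}}

```text
time: 15.55
ee_pos: [0.5495, -0.2765, 0.0313]
tool_rot: [0.0, 0.993, 0.118, 0.0]
wrist_force: [0.8, -0.2, -3.0]
width: 0.479
grip_force: 72.5
```

{"name": "move_arm", "arguments": {"deltas": [[[0, 0, 0.05], [0, 0, 0]], [[0, 0, 0], [0, 0, 0]]]}}

```text
time: 15.8
ee_pos: [0.5495, -0.2765, 0.0285]
tool_rot: [0.0, 0.993, 0.118, 0.0]
wrist_force: [0.6, -0.2, -2.8]
width: 0.476
grip_force: 72.5
```

{"name": "move_arm", "arguments": {"deltas": [[[0, 0, 0.03], [0, 0, 0]], [[0, 0, 0], [0, 0, 0]]]}}

```text
time: 16.05
ee_pos: [0.5497, -0.2765, 0.0275]
tool_rot: [0.0, 0.993, 0.118, 0.0]
wrist_force: [-1.1, 0.3, 4.2]
width: 0.479
grip_force: 73.3
```

{"name": "move_arm", "arguments": {"deltas": [[[0, 0, 0.02], [0, 0, 0]], [[0, 0, 0], [0, 0, 0]]]}}

```text
time: 16.3
ee_pos: [0.5497, -0.2766, 0.0275]
tool_rot: [0.0, 0.993, 0.118, 0.001]
wrist_force: [-3.6, 2.2, 12.7]
width: 0.471
grip_force: 74.5
```

{"name": "move_arm", "arguments": {"deltas": [[[0, 0, -0.02], [0, 0, 0]], [[0, 0, 0], [0, 0, 0]], [[0, 0, 0], [0, 0, 0]], [[0, 0, 0], [0, 0, 0]]], "fingers": 1}}

```text
time: 16.8
ee_pos: [0.5492, -0.2763, 0.0261]
tool_rot: [-0.0, 0.993, 0.118, -0.0]
wrist_force: [0.1, -0.2, -0.7]
width: 0.999
grip_force: 0.0
```

{"name": "move_arm", "arguments": {"deltas": [[[0, 0, -0.3], [0, 0, 0]], [[0, 0, -0.8], [0, 0, 0]], [[0, 0, -0.6], [0, 0, 0]], [[0, 0.4, 0], [0, 0, 0]], [[0, 0.6, 0], [0, 0, 0]]]}}

```text
time: 17.42
ee_pos: [0.5645, -0.3341, 0.1307]
tool_rot: [0.0, 0.993, 0.119, 0.001]
wrist_force: [0.5, -0.7, -1.2]
width: 1.003
grip_force: 0.0
```

{"name": "move_arm", "arguments": {"deltas": [[[0.03, 0.6, 0], [0, 0, 0]], [[0, 0.1, 0], [0, 0, 0]], [[0, 0, 0], [0, 0, 0]]]}}

```text
time: 17.8
ee_pos: [0.5748, -0.3748, 0.1288]
tool_rot: [-0.0, 0.993, 0.118, 0.0]
wrist_force: [-1.0, 0.5, 0.4]
width: 1.002
grip_force: 0.0
```

```bash
python3 - <<'E'
from h import *
go(.5785,-.377,.026)
E
```

```text
t 17.8 pos [ 0.5748 -0.3748  0.1288] F [-0.9605  0.538   0.4223] w 1.0021124498698633 g 0.0
shift units [0.051  0.0514 1.7135] turn units [-0.0066 -0.0036 -0.0063] j [ 0.5029  0.8049  0.0617  1.5046 -0.0607  0.8341 -0.7477]
```

{"name": "move_arm", "arguments": {"deltas": [[[0.05, 0.05, 0.5], [0, 0, 0]], [[0, 0, 0.6], [0, 0, 0]], [[0, 0, 0.35], [0, 0, 0]], [[0, 0, 0], [0, 0, 0]]]}}

```text
time: 18.3
ee_pos: [0.5776, -0.3755, 0.0399]
tool_rot: [-0.001, 0.993, 0.119, -0.001]
wrist_force: [-0.2, -0.4, -0.1]
width: 0.998
grip_force: 0.0
```

```bash
python3 - <<'E'
from h import *
go(.5785,-.377,.026)
E
```

```text
t 18.3 pos [ 0.5776 -0.3755  0.0399] F [-0.199  -0.3794 -0.0734] w 0.9983094699378671 g 0.0
shift units [0.0084 0.0284 0.2311] turn units [-0.0448  0.0324  0.0129] j [ 0.5073  0.9251  0.052   1.5276 -0.0659  0.6944 -0.7435]
```

{"name": "move_arm", "arguments": {"deltas": [[[0, 0.02, 0.15], [0, 0, 0]], [[0, 0, 0.06], [0, 0, 0]], [[0, 0, 0], [0, 0, 0]]]}}

```text
time: 18.68
ee_pos: [0.579, -0.3786, 0.0291]
tool_rot: [0.0, 0.993, 0.118, 0.0]
wrist_force: [0.3, 0.8, -0.9]
width: 1.0
grip_force: 0.0
```

{"name": "move_arm", "arguments": {"deltas": [[[0, 0, 0], [0, 0, 0]], [[0, 0, 0], [0, 0, 0]], [[0, 0, 0], [0, 0, 0]], [[0, 0, 0], [0, 0, 0]], [[0, 0, 0], [0, 0, 0]]], "fingers": -0.4, "newtons": 90}}

```text
time: 19.3
ee_pos: [0.5791, -0.3779, 0.0294]
tool_rot: [-0.0, 0.993, 0.118, 0.0]
wrist_force: [-0.8, 0.9, 5.1]
width: 0.472
grip_force: 94.8
```

{"name": "move_arm", "arguments": {"deltas": [[[0, 0, -0.15], [0, 0, 0]], [[0, 0, -0.35], [0, 0, 0]], [[0, 0, -0.45], [0, 0, 0]], [[0, 0, -0.25], [0, 0, 0]], [[0, 0, 0], [0, 0, 0]]]}}

```text
time: 19.92
ee_pos: [0.5797, -0.3792, 0.1025]
tool_rot: [0.001, 0.993, 0.118, 0.001]
wrist_force: [-0.5, -0.5, -6.2]
width: 0.469
grip_force: 93.5
```

```bash
python3 - <<'E'
from h import *
F=[]
for i in range(8):
  read_camera("scene");s=status.sense();F.append(np.r_[s["wrist_force"],s["wrist_torque"]])
print(np.mean(F,0),np.std(F,0))
go(.574,.0185,.23)
E
```

```text
[ 0.0892  0.2111 -6.501  -0.0033 -0.0178 -0.0108] [0.3468 0.478  0.5179 0.0228 0.0225 0.0412]
t 20.325 pos [ 0.5785 -0.3782  0.0999] F [-0.3595  0.7318 -5.9735] w 0.4660009205801566 g 93.47456216812134
shift units [ 1.4775 -6.4472 -2.1637] turn units [-0.0134  0.0134 -0.0017] j [ 0.5059  0.8475  0.0592  1.5031 -0.0623  0.7942 -0.7451]
```

The right plane weighs about 6.5 N and the left about 2.5 N, so the right one is the heavier. Carrying it over to the pad.

{"name": "move_arm", "arguments": {"deltas": [[[0, 0, -0.3], [0, 0, 0]], [[0, 0, -0.6], [0, 0, 0]], [[0, 0, -0.27], [0, 0, 0]], [[0.06, -0.3, 0], [0, 0, 0]], [[0.13, -0.6, 0], [0, 0, 0]]]}}

```text
time: 20.95
ee_pos: [0.5758, -0.323, 0.17]
tool_rot: [-0.0, 0.993, 0.117, -0.001]
wrist_force: [0.9, 1.1, -6.9]
width: 0.466
grip_force: 93.3
```

{"name": "move_arm", "arguments": {"deltas": [[[0.17, -0.8, 0], [0, 0, 0]], [[0.17, -0.8, 0], [0, 0, 0]], [[0.17, -0.8, 0], [0, 0, 0]], [[0.17, -0.8, 0], [0, 0, 0]], [[0.17, -0.8, 0], [0, 0, 0]]]}}

```text
time: 21.58
ee_pos: [0.5688, -0.0746, 0.1699]
tool_rot: [-0.001, 0.993, 0.119, -0.001]
wrist_force: [0.0, 0.6, -6.2]
width: 0.468
grip_force: 93.3
```

{"name": "move_arm", "arguments": {"deltas": [[[0.15, -0.65, 0], [0, 0, 0]], [[0.13, -0.55, 0], [0, 0, 0]], [[0.07, -0.35, 0], [0, 0, 0]], [[0, 0, 0], [0, 0, 0]], [[0, 0, 0], [0, 0, 0]]]}}

```text
time: 22.2
ee_pos: [0.5681, 0.0171, 0.1704]
tool_rot: [0.0, 0.993, 0.118, -0.001]
wrist_force: [-0.1, -0.3, -5.9]
width: 0.47
grip_force: 93.3
```

```bash
python3 - <<'E'
from h import *
go(.569,.0175,.131)
E
```

```text
t 22.2 pos [0.5681 0.0171 0.1704] F [-0.0737 -0.3456 -5.9134] w 0.47041335321258615 g 93.30796122550964
shift units [ 0.0178 -0.0037  0.6559] turn units [0.0036 0.0246 0.0007] j [-0.1454  0.6048  0.1011  1.8231 -0.0863  0.7196 -1.3309]
```

{"name": "move_arm", "arguments": {"deltas": [[[0.02, 0, 0.25], [0, 0, 0]], [[0, 0, 0.25], [0, 0, 0]], [[0, 0, 0.15], [0, 0, 0]], [[0, 0, 0], [0, 0, 0]], [[0, 0, 0], [0, 0, 0]]]}}

```text
time: 22.82
ee_pos: [0.5706, 0.0175, 0.132]
tool_rot: [0.0, 0.993, 0.118, 0.0]
wrist_force: [0.8, 0.7, -6.4]
width: 0.469
grip_force: 93.2
```

```bash
python3 - <<'E'
from h import *
a=read_camera("scene");b=read_camera("top")
go(.569,.0175,.131)
A=cv2.resize(a[120:260,180:440],(800,431),interpolation=cv2.INTER_CUBIC)
cv2.imwrite("pics/s3.png",A[:,:,::-1])
cv2.imwrite("pics/t3.png",cv2.resize(b[130:310,150:460],(800,464),interpolation=cv2.INTER_CUBIC)[:,:,::-1])
E
```

```text
t 22.925 pos [0.5707 0.0176 0.1324] F [ 0.0877 -0.4816 -6.0452] w 0.47091159837680097 g 93.18764448165894
shift units [-0.0284 -0.0055  0.0233] turn units [ 0.0027 -0.0164 -0.0021] j [-0.1387  0.6614  0.0912  1.8464 -0.0942  0.6367 -1.3248]
```

View pics/s3.png

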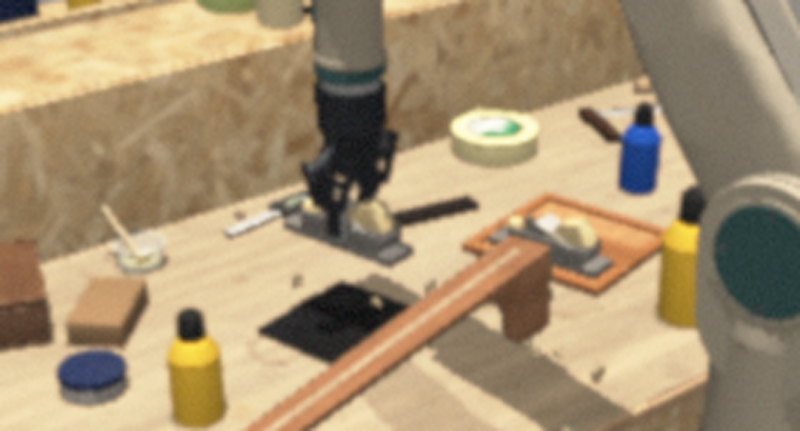

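View pics/t3.png

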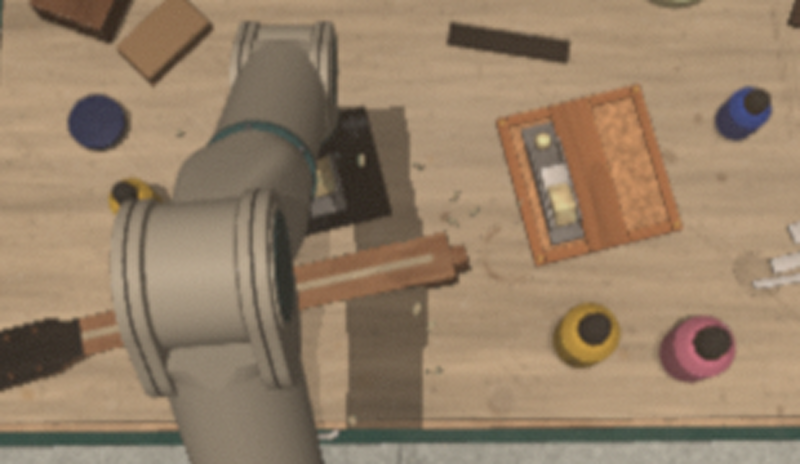

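The scene view shows the heavy plane held about level over the pad (crop 350, 235) and the bottle standing at (195, 375). The top view shows the light plane seated in the left bay (crop 552, 185), with the bystanders where they were.

{"name": "move_arm", "arguments": {"deltas": [[[0, 0, 0], [0, 0, 0]], [[0, 0, 0], [0, 0, 0]]]}}

```text
time: 23.18
ee_pos: [0.5704, 0.0176, 0.1322]
tool_rot: [0.0, 0.993, 0.118, 0.0]
wrist_force: [0.9, 0.1, -6.7]
width: 0.465
grip_force: 93.2
```

```bash
python3 -c "
from h import *
print(bot.finish_job())"
```

```text
the job is handed in; nothing more can be done
None
```

The job is handed in, with no verdict returned: the heavier right-hand plane (about 0.66 kg, against 0.26 kg) is held level about 10 cm above the middle of the pad, the lighter one is back in its left bay, and the yellow bottle stands upright on the bare worktop left of the pad.

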